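# Stack two splined shelves on a trinket stand

### The job

Finish the little trinket stand on the table: slide the loose round-ended shelf down over the ribbed stem until it sits fully home on the shelf already there, with its tab pointing the opposite way, then slide the square-ended shelf down on top of it, fully home, its tab opposite again (so above the bottom one). The stem is turned a little by an unknown amount, so feel for the ribs by turning the shelf under a light touch, never force or drop a shelf onto the stem (keep every push or knock below 50 N), then let go and leave everything else on the table where it is.

Things in the scene. Friction and masses are not known exactly. Their poses are not given: they have to be found in the camera images.
- foot: White stone slab 140 x 100 x 16 mm, fixed to the table, long side along its x. Origin: centre of its underside, on the stem's vertical axis. +x: the nominal direction of the bottom shelf's tab. Stem and bottom shelf together stand turned about the vertical by an unreported angle between -0.28 and 0.28 rad from it; that joint is stiff (2 N m) and need not be turned.
- seat (a point): Point on the stem axis, 30 mm above the table: top of the dark bottom shelf, the seat of the round-ended shelf. Bottom shelf: round collar 62 mm across, 16 to 30 mm above the table; its round-ended tab reaches 115 mm from the axis.
- rib_top (a point): Point on the stem axis, 64 mm above the table, level with the flat tops of the six straight vertical ribs of the dark steel stem. Ribs: 6 mm wide, reaching 19 mm from the axis, from 30 to 64 mm, every 60 degrees, one in line with the bottom shelf's tab; between them a round core of 26 mm diameter.
- stem_top (a point): Top of the stem, 80 mm above the table, on the axis. The bare round core (26 mm) goes on to 68 mm, then a cone narrows to 14 mm at 80 mm.
- round_shelf: Loose dark wooden shelf, about 140 g. Origin: centre of the underside of its collar, on the bore axis; z up; it lies flat on the table. Octagonal collar 58 mm across flats, 16 mm high, flats 24 mm long, two of them square to its y (grip these). A tab 26 mm wide, 4 to 12 mm above the underside, runs along +x to a round end of 48 mm diameter, reaching 100 mm from the axis.
- round_bore (a point): Centre of the top of the round-ended shelf's collar, 16 mm above its underside. The bore is 40 mm wide with six straight teeth, 7 mm wide, reaching in to 14.2 mm from the axis. They drop between the ribs with 1 mm play (0.06 rad in turning) when the tab is in line with a rib; otherwise they land on the rib tops.
- square_shelf: Loose dark wooden shelf, about 130 g, same collar, bore and teeth as the round-ended one; its tab along +x ends in a rectangle 34 mm long and 44 mm wide, reaching 86 mm from the axis. Origin: centre of the collar's underside, on the bore axis; z up. Home on top of the round-ended shelf its underside is 46 mm above the table.
- round_end (a point): Centre of the round end of the round-ended shelf, 76 mm from the bore axis along its x, 8 mm above its underside.
- square_end (a point): Centre of the square end of the square-ended shelf, 69 mm from the bore axis along its x, 8 mm above its underside.
- spectacles: Black spectacles, 135 mm wide, 33 mm high, lying near the robot. Bystander.
- bowl: Terracotta bowl, 120 mm across, 55 mm high. Bystander.
- flower_pot: White ribbed pot, 84 mm across, 85 mm high, with small flowers to 160 mm. Bystander.
- book: Book lying flat, 136 x 196 x 26 mm. Bystander.
- mug: White mug, 80 mm across, 90 mm high. Bystander.
- remote: Black remote control, 160 x 42 x 18 mm. Bystander.
- candle: Amber candle jar with a wooden lid, 72 mm across, 80 mm high. Bystander.
Not all that is in view belongs to the job. What is shaped like the square_shelf but pink is not meant.

How it is judged (in metres and radians):
On the way, in this order (a step that is already met when the one before it is completed fails the run):
1. the round-ended shelf is fully home on the bottom shelf, tab opposite to it, while the square-ended one is not yet on the stem (z of round_shelf in the frame of foot between 0.0275 and 0.0325 m and horizontal distance between round_shelf and foot below 0.004 m and angle between round_shelf's own z axis and vertical below 0.06 rad and x of round_end in the frame of foot below -0.062 m and horizontal distance between square_shelf and foot above 0.06 m), for 0.2 s.
2. the square-ended shelf is fully home on the round-ended one, tab opposite to that (z of round_shelf in the frame of foot between 0.0275 and 0.0325 m and horizontal distance between each of round_shelf, square_shelf and foot below 0.004 m and angle between each of round_shelf, square_shelf's own z axis and vertical below 0.06 rad and x of round_end in the frame of foot below -0.062 m and z of square_shelf in the frame of foot between 0.0435 and 0.0485 m and x of square_end in the frame of foot above 0.056 m), for 0.2 s.
At the end, for the whole second after the job is handed in: Both shelves at rest on the stem axis (4 mm), level (0.06 rad), undersides 30 mm (round-ended) and 46 mm (square-ended) above the table (2.5 mm either way); along the foot's x the round end lies beyond -62 mm, the square end beyond +56 mm (all of step 2 and linear speed of each of round_shelf, square_shelf below 0.02 m/s); the robot touches nothing.
It fails at once if a shelf is pushed or knocked against the stand with more than 50 N (contact force between any of round_shelf, square_shelf and foot above 50 N).
It fails at once if the square-ended shelf is pushed or knocked against the round-ended one with more than 50 N (contact force between square_shelf and round_shelf above 50 N).
It fails at once if one of the other things on the table is moved by more than 20 mm (distance of any of spectacles, bowl, flower_pot, book, mug, remote, candle from where it was at the start of the episode above 0.02 m).
It also fails if it takes over 72 s, if anything falls off the work surface, if the arm or the gripper's body presses on something with over 40 N, if the wrist force passes 120 N, or if a joint passes its speed limit or range.

### The arm

A 6-joint arm with a two-finger parallel gripper is mounted at the origin on the work surface. World frame = base frame: x ahead of the robot, y to its left, z up, the work surface at z = 0. Lengths are in m, angles in degrees, forces in N, time in s.
With the tool pointing down it reaches from about 0.325 to 0.775 m from the base axis. Payload 5.5 kg.
Tool frame: the origin (TCP) lies at the centre of the arm's flange, where the gripper is bolted on; the fingertips stand 182 mm ahead of it and the grasp point (between the pads) lies 163 mm ahead of it; z points along the fingers, y is the line along which they close (so a half turn about z gives the same grasp; the last joint's range is limited). The gripper opens to 88 mm and grips with 3 to 60 N. Pads are 20 mm wide; open, the fingers measure 115 mm over their backs; the gripper's body (75 mm by 178 mm) begins 61 mm behind the grasp point.
Start: joints at [-70.399, 5.22, 70.514, -0, 104.267, -3.249], TCP at [0.233, -0.553, 0.405] pointing down, gripper open.
Joint ranges: [-164.24, 164.24], [-49.07, 125.15], [9.68, 141.18], [-86.29, 266.29], [3.28, 154.24], [-151.56, 151.56]. Speed limits (degrees/s): [147.25, 147.25, 172.46, 180, 180, 180].

### API

Orientations are given as [roll, pitch, yaw] about the fixed x, y, z axes, in that order (R = Rz(yaw) Ry(pitch) Rx(roll)).
In Python, from station import r gives the robot as it stands. The module is installed in compiled form; this text tells all that it offers. Calls block until the motion is done:
- r.reach(position, orientation): joint-space move of the TCP to a pose.
- r.servo_line(position, rotation=None, speed=0.15): straight line of the TCP; rotation=None keeps the orientation; speed is the mean speed in m/s.
- r.move_joints(angles): joint-space move.
- r.let_go() and r.grab(squeeze=None): open the fingers fully, or close them until they stop; squeeze is the grip in N (None keeps the last).
- r.wait(seconds).
- r.inverse_kinematics(position, orientation): joint angles nearest the present ones, or None.
- r.sense(): the state.
- r.snapshot(name): name is "side" or "top"; returns a dict with "frame" (420x560x3 uint8, red, green, blue), "fx", "fy", "cx", "cy" (pixels), "dist_coeffs" ([k1, k2, p1, p2, k3] as OpenCV has them; the pictures are not rectified), "R" (3x3) and "t" (3): a world point X has camera coordinates R X + t. Camera axes: x right, y down, z forward; pixel columns grow to the right and rows downward; lengths in m; the calibration is good to about 2 mm. A picture is of the moment at which its call begins. There is no depth.
A pose or a line that the arm cannot do raises r.IKError and nothing moves.
- r.hand_in(): hands the job in; it is judged then, once.
The state is a dict: "clock": time; "joints": joint angles; "joint_vel": joint speeds; "joint_torque": joint torques, N m; "tcp_pos": TCP position; "orientation": TCP orientation; "contact_force": force on the tool from outside, world axes, zero at the start; "torque": the same for the moment, N m; "opening": finger opening in m; "gripper_force": force on a finger pad.
Only numpy, scipy, OpenCV 4.12 (cv2) and the standard library are available. Lean on these libraries where they do the work, as an engineer would, in place of code of your own. Each camera call takes 0.05 s, during which the arm holds its last target. There are 200 camera calls.

## Working session

There is one attempt and no reset: what is moved stays moved. The work goes in short steps, each a Python script; the robot and the scene stay as the last script left them, time stands still between calls to the robot, and variables do not carry over. Pictures are saved under pics/ and viewed, at most 10 in all, crops included, and the job is handed in when it is done.

```bash
mkdir -p pics
python3 - <<'E'
from station import r
import cv2,pickle
for n in("side","top"):
    s=r.snapshot(n); cv2.imwrite(f"pics/{n}0.png",s["frame"][:,:,::-1]); pickle.dump(s,open(f"{n}0.pkl","wb"))
    print(n,s["fx"],s["fy"],s["cx"],s["cy"],s["dist_coeffs"],-s["R"].T@s["t"])
print(r.sense())
E
```

```text
side 443.0218926978386 443.0218926978386 273.056636933015 205.88153353343483 [-0.10948878  0.          0.          0.          0.        ] [-0.06180521  0.89428529  0.90244111]
top 439.59170578732045 439.59170578732045 277.83299707601606 198.31720273385184 [-0.04286196  0.          0.          0.          0.        ] [0.25000348 0.01138517 1.42930795]
{'clock': 0.1, 'joints': array([-7.03987719e+01,  5.25561510e+00,  7.05727968e+01,  1.32019141e-04,
        1.04268924e+02, -3.24932117e+00]), 'joint_vel': array([ 0.13089439,  0.04719992, -0.1550854 ,  0.05453528,  0.03378926,
       -0.03880054]), 'joint_torque': array([ 3.14776393e-03, -4.47856057e+01, -4.07571101e+01,  7.01426505e-02,
        2.84140161e-02, -1.25134256e-04]), 'tcp_pos': array([ 0.23300193, -0.55295012,  0.40367446]), 'orientation': array([-1.79902828e+02, -5.64488268e-03,  2.28505769e+01]), 'contact_force': array([ 0.05506842, -0.17643348,  0.54362393]), 'torque': array([ 0.02781328, -0.00296323,  0.04462263]), 'gripper_force': 0.0, 'opening': 0.08811091474214669}
```

View pics/top0.png

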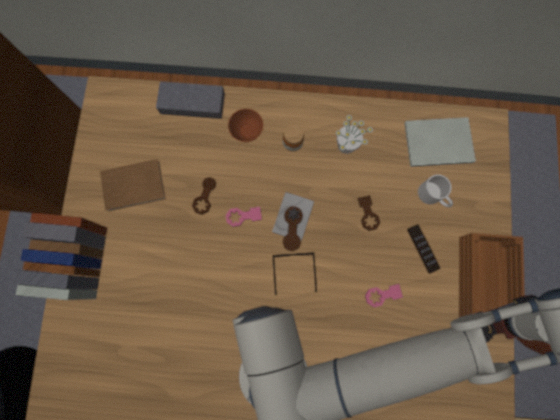

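View pics/side0.png

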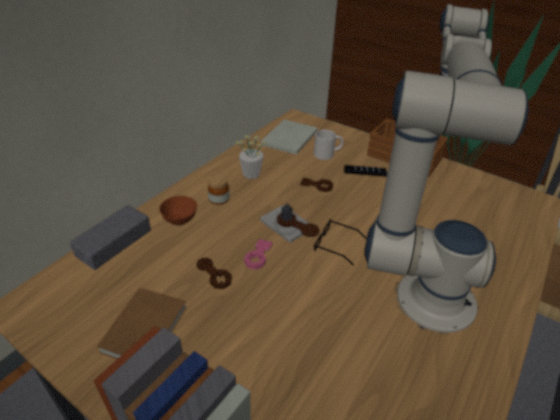

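Top view: round-ended dark shelf at about (203,195), square-ended dark shelf at (369,213). The foot with stem and bottom shelf is at (293,218), bottom tab pointing down the image. Pink look-alikes are at (245,216) and (383,296). In the side view the round shelf is at (215,272), the square one at (318,184), pink at (257,254). I choose the dark round-ended one at (203,195) and the dark square-ended one at (369,213), and check both in a close crop.

```bash
cat > h.py <<'E'
import numpy as np,cv2,pickle
def ray(s,uv):
    K=np.array([[s["fx"],0,s["cx"]],[0,s["fy"],s["cy"]],[0,0,1]])
    p=cv2.undistortPoints(np.float64(uv).reshape(-1,1,2),K,np.float64(s["dist_coeffs"])).reshape(-1,2)
    d=np.c_[p,np.ones(len(p))]@s["R"]; return -s["R"].T@s["t"],d
def plane(s,uv,z):
    c,d=ray(s,uv); return c+d*((z-c[2])/d[:,2])[:,None]
def px(s,X):
    K=np.array([[s["fx"],0,s["cx"]],[0,s["fy"],s["cy"]],[0,0,1]])
    return cv2.projectPoints(np.float64(X).reshape(-1,1,3),cv2.Rodrigues(s["R"])[0],s["t"],K,np.float64(s["dist_coeffs"]))[0].reshape(-1,2)
E
python3 - <<'E'
from h import *
s=pickle.load(open("top0.pkl","rb")); f=s["frame"]
c=lambda a,b,x,y:cv2.resize(f[b:y,a:x],None,fx=5,fy=5,interpolation=cv2.INTER_CUBIC)
A=c(184,170,234,225);B=c(345,185,395,240);C=c(265,185,320,260)
im=np.zeros((375,800,3),np.uint8); im[:275,:250]=A; im[:275,250:500]=B; im[:,500:775]=C
cv2.imwrite("pics/crop.png",im[:,:,::-1])
hsv=cv2.cvtColor(f,cv2.COLOR_RGB2HSV)
for p in [(203,213),(209,186),(366,203),(202,196),(285,205),(291,243),(293,214),(190,220),(245,216)]: print(p,f[p[1],p[0]],hsv[p[1],p[0]])
E
```

```text
(203, 213) [76 57 39] [ 15 124  76]
(209, 186) [65 44 33] [ 10 126  65]
(366, 203) [67 44 32] [ 10 133  67]
(202, 196) [69 42 30] [  9 144  69]
(285, 205) [122 121 120] [ 15   4 122]
(291, 243) [65 41 28] [ 11 145  65]
(293, 214) [61 55 54] [ 4 29 61]
(190, 220) [124  97  69] [ 15 113 124]
(245, 216) [157  87 108] [171 114 157]
```

View pics/crop.png

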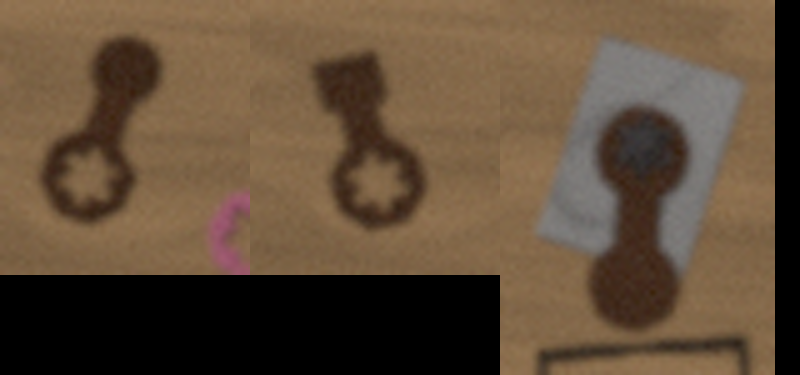

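Crop: left is the round-ended dark shelf (collar at about (201,205), tab up), middle the square-ended dark shelf (collar (371,221), tab up). Right is the white foot with the steel stem at (293,214) and bottom tab end at (291,242). The choices hold; now measuring.

```bash
cat > m.py <<'E'
from h import *
def ends(s,win,U=4):
    "collar and tab-end centroids (px) of the dark shelf inside win=(x0,y0,x1,y1)"
    x0,y0,x1,y1=win; c=cv2.resize(s["frame"][y0:y1,x0:x1],None,fx=U,fy=U,interpolation=cv2.INTER_CUBIC)
    g=cv2.GaussianBlur(c,(0,0),2).astype(float)[:,:,0]
    bg=np.median(g); dk=np.percentile(g,3); m=(g<(bg+dk)/2).astype(np.uint8)
    cs,_=cv2.findContours(m,cv2.RETR_EXTERNAL,cv2.CHAIN_APPROX_NONE)
    k=max(cs,key=cv2.contourArea); m[:]=0; cv2.drawContours(m,[k],-1,1,-1)
    o=cv2.morphologyEx(m,cv2.MORPH_OPEN,cv2.getStructuringElement(cv2.MORPH_ELLIPSE,(int(10.3*U),)*2))
    n,_,st,ce=cv2.connectedComponentsWithStats(o)
    i=1+np.argsort(-st[1:,4])[:2]
    return [( (ce[j]+.5)/U-.5+[x0,y0], st[j,4]/U**2) for j in i]
E
python3 - <<'E'
from m import *
t=pickle.load(open("top0.pkl","rb")); sd=pickle.load(open("side0.pkl","rb"))
for n,w in dict(round=(184,170,234,225),square=(345,185,395,240)).items():
    e=ends(t,w); P=plane(t,[a for a,_ in e],.008); d=P[1]-P[0]
    print(n,[(a.round(1),b) for a,b in e],P.round(4).tolist(),np.hypot(*d[:2]),np.degrees(np.arctan2(d[1],d[0])), "side px of collar",px(sd,P).round(1).tolist())
f=t["frame"];U=4;x0,y0,x1,y1=262,185,322,262
c=cv2.resize(f[y0:y1,x0:x1],None,fx=U,fy=U,interpolation=cv2.INTER_CUBIC)
h=cv2.cvtColor(c,cv2.COLOR_RGB2HSV); 
cv=lambda a:(np.float64(a)+.5)/U-.5+[x0,y0]
w=((h[:,:,1]<60)&(h[:,:,2]>90)).astype(np.uint8); w=cv2.morphologyEx(w,cv2.MORPH_OPEN,np.ones((9,9)))
pts=cv2.findNonZero(w); R=cv2.boxPoints(cv2.minAreaRect(pts)); P=plane(t,cv(R),.016)
print("slab",cv(R).round(1).tolist(),P.round(4).tolist(),P.mean(0),[np.linalg.norm(P[i]-P[i-1]) for i in range(4)],[np.degrees(np.arctan2(*(P[i]-P[i-1])[1::-1])) for i in range(4)])
m=((h[:,:,2]<88)).astype(np.uint8); m[4*58:]=0   # cut spectacles
# whole bottom shelf incl. stem
n,l,st,ce=cv2.connectedComponentsWithStats(m); i=1+np.argmax(st[1:,4]); b=(l==i).astype(np.uint8)
cs=cv2.findContours(b,cv2.RETR_EXTERNAL,1)[0]; cv2.drawContours(b,cs,-1,1,-1)
o=cv2.morphologyEx(b,cv2.MORPH_OPEN,cv2.getStructuringElement(2,(41,41)))
n,l,st,ce=cv2.connectedComponentsWithStats(o); print("bottom",n,st[1:].tolist(),cv(ce[1:]).tolist())
for z in(.02,.023,.03):
    Q=plane(t,cv(ce[1:]),z);d=Q[-1]-Q[0];print(z,Q.round(4).tolist(),np.degrees(np.arctan2(d[1],d[0])))
g=((h[:,:,1]<75)&(h[:,:,2]<88)).astype(np.uint8);g=cv2.morphologyEx(g,2,np.ones((9,9)))
n,l,st,ce=cv2.connectedComponentsWithStats(g)
for a,b in zip(st[1:],ce[1:]): print("steel",a.tolist(),cv(b).round(1),plane(t,cv(b),.06).round(4))
E
```

```text
round [(array([201.1, 204.5]), np.float64(264.0625)), (array([208.7, 184.1]), np.float64(154.1875))] [[0.5123, 0.2833, 0.008], [0.5832, 0.2666, 0.008]] 0.07284455639193876 -13.277460910506639 side px of collar [[220.7, 279.1], [205.2, 264.5]]
square [(array([370.1, 220.6]), np.float64(274.375)), (array([364.9, 202.2]), np.float64(141.0625))] [[0.5055, -0.275, 0.008], [0.5655, -0.2554, 0.008]] 0.06314157447970142 18.094655643802454 side px of collar [[324.4, 185.5], [307.1, 182.2]]
slab [[271.3, 231.7], [284.9, 191.0], [314.4, 200.8], [300.8, 241.5]] [[0.4408, 0.0444, 0.016], [0.5793, 0.0115, 0.016], [0.5544, -0.0877, 0.016], [0.417, -0.053, 0.016]] [ 0.49786699 -0.02122565  0.016     ] [np.float64(0.10026756750232563), np.float64(0.14240036120168464), np.float64(0.10225145001171884), np.float64(0.14178630825627148)] [np.float64(76.27832412118532), np.float64(-13.35963008727734), np.float64(-104.06647896009797), np.float64(165.84099344122143)]
bottom 3 [[90, 87, 72, 82, 4453], [96, 186, 47, 46, 1674]] [[293.0097406242982, 215.9845328991691], [291.43413978494624, 236.9634109916368]]
0.02 [[0.4974, -0.0214, 0.02], [0.4286, -0.0216, 0.02]] -179.83543844942872
0.023 [[0.4969, -0.0214, 0.023], [0.4283, -0.0216, 0.023]] -179.83543844942872
0.03 [[0.4956, -0.0212, 0.03], [0.4274, -0.0214, 0.03]] -179.83543844942872
steel [107, 96, 41, 41, 1271] [293.3 213.7] [[ 0.4976 -0.0209  0.06  ]]
```

```bash
cat >> m.py <<'E'
def hole(s,uv,W=16,U=6):
    "centroid (px) of the bore opening near uv"
    x0,y0=int(uv[0])-W,int(uv[1])-W
    c=cv2.resize(s["frame"][y0:y0+2*W,x0:x0+2*W],None,fx=U,fy=U,interpolation=cv2.INTER_CUBIC)
    g=c[:,:,0].astype(float); m=(g<(np.percentile(g,90)+np.percentile(g,3))/2).astype(np.uint8)
    cs,h=cv2.findContours(m,cv2.RETR_CCOMP,cv2.CHAIN_APPROX_NONE)
    k=max([a for a,b in zip(cs,h[0]) if b[3]>=0],key=cv2.contourArea); M=cv2.moments(k)
    return (np.array([M["m10"],M["m01"]])/M["m00"]+.5)/U-.5+[x0,y0],cv2.contourArea(k)/U**2
E
python3 - <<'E'
from m import *
from station import r
t=pickle.load(open("top0.pkl","rb")); sd=pickle.load(open("side0.pkl","rb"))
for n,P in dict(round=[.5123,.2833,.008],square=[.5055,-.275,.008]).items():
    for s in(t,sd):
        try: u,a=hole(s,px(s,P)[0]); print(n,u,a,plane(s,[u],.008))
        except Exception as e: print(n,e)
c=cv2.resize(sd["frame"][195:250,250:330],None,fx=8,fy=8,interpolation=cv2.INTER_CUBIC)
print("foot axis in side crop (z 0.016,.03,.064,.08):",((px(sd,[[.4977,-.021,z] for z in(.016,.03,.064,.08)])-[250,195])*8).round())
for z in(.064,.08):
  q=((px(sd,[[.4977,-.021,z]])[0]-[250,195]+.5)*8).astype(int); cv2.circle(c,q.tolist(),3,(0,255,0),-1)
q=((px(sd,[[0.4408,0.0444,.016],[.5793,.0115,.016],[.5544,-.0877,.016],[.417,-.053,.016]])-[250,195]+.5)*8).astype(int); cv2.polylines(c,[q],True,(255,0,0),1)
cv2.imwrite("pics/sidefoot.png",c[:,:,::-1])
print([r.inverse_kinematics([.512,.283,.30],[180,0,a]) for a in(167,-13)])
E
```

```text
round [201.14927085 205.05790747] 73.65277777777777 [[0.51034666 0.28299103 0.008     ]]
round [220.40702619 278.76841686] 45.541666666666664 [[0.51372396 0.28288025 0.008     ]]
square [370.03139221 221.14226169] 76.63888888888889 [[ 0.50355907 -0.2748093   0.008     ]]
square [323.10626615 184.90794574] 2.388888888888889 [[ 0.51092532 -0.27522148  0.008     ]]
foot axis in side crop (z 0.016,.03,.064,.08): [[295. 212.]
 [296. 184.]
 [300. 116.]
 [302.  83.]]
[array([ 25.59908777,   3.16361171,  83.26159355,   0.        ,
        93.57479473, -51.40091223]), array([ 2.55990878e+01,  3.16361171e+00,  8.32615936e+01, -2.54444375e-14,
        9.35747947e+01,  1.28599088e+02])]
```

View pics/sidefoot.png

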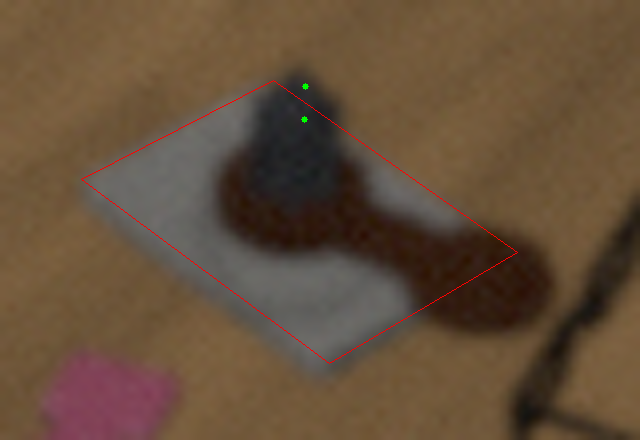

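Side crop: the projected stem axis (green, x=303) sits about 7 crop px (about 1 image px, 2 mm) right of the real stem. The two cameras disagree by about 2–3 mm in x, so I average them. Now picking up the round-ended shelf.

Run:
```python
from station import r
import numpy as np
p=np.array([.512,.283])
r.reach([*p,.30],[180,0,167]); r.servo_line([*p,.1855],speed=.12); r.wait(.2)
print(r.sense()["tcp_pos"],r.sense()["contact_force"])
r.grab(25); r.wait(.3); s=r.sense(); print(s["opening"],s["gripper_force"],s["tcp_pos"],s["orientation"],s["contact_force"],s["torque"])
r.servo_line([*p,.30],speed=.15); r.wait(.3); s=r.sense(); print(s["opening"],s["contact_force"],s["torque"],s["tcp_pos"],s["clock"])
import cv2,pickle
for n in("side","top"):
    q=r.snapshot(n); pickle.dump(q,open(n+"1.pkl","wb"))
    a=q["frame"]; c=a[150:250,150:290] if n=="top" else a[170:310,130:310]
    cv2.imwrite(f"pics/{n}1.png",cv2.resize(c,None,fx=4,fy=4,interpolation=2)[:,:,::-1])
```

```text
[0.51223988 0.28313252 0.18646894] [-0.35169889  0.4003632  -0.37558037]
0.05792814978598581 24.956122934818268 [0.51198117 0.2830432  0.18549249] [ 1.79995993e+02 -3.89312866e-03  1.67003195e+02] [ 0.06673647  0.32976701 -0.65136795] [ 0.10163204 -0.09828188  0.06301357]
0.057939233372545224 [-0.05639303 -0.42079883 -1.55570606] [ 0.00325005 -0.16426055 -0.02716422] [0.51193147 0.28296466 0.29915521] 6.6
```

View pics/side1.png

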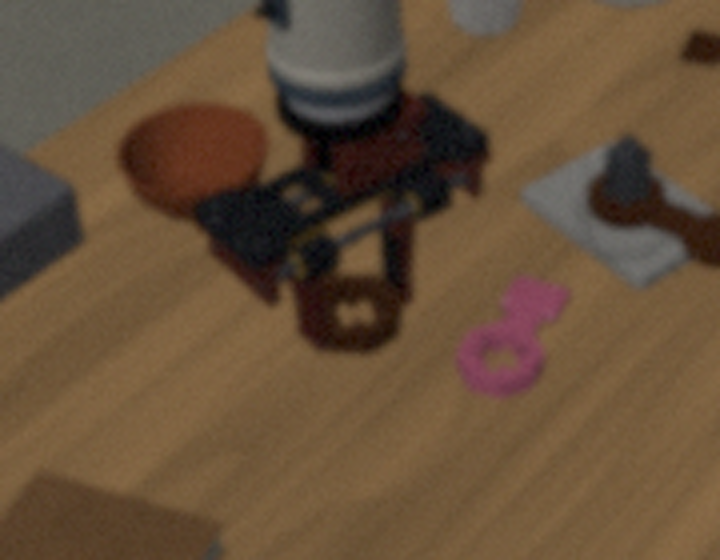

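View pics/top1.png

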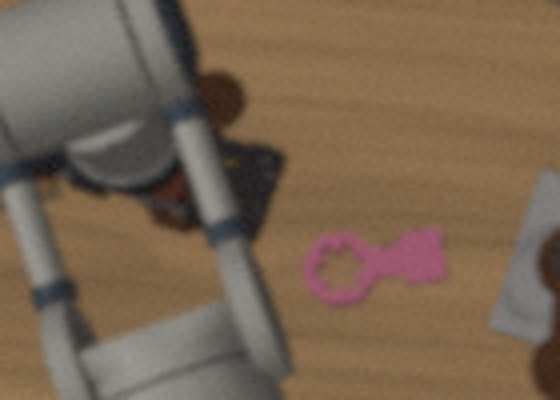

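Side view: the collar is gripped level at crop (350,312) with its bore visible. Top view: the round end protrudes at crop (218,98). Moving over the stem and descending with force watch.

```bash
cat > f.py <<'E'
from station import r
import numpy as np
class C:
    "guarded motion: x,y,z of TCP commanded, yaw; base = force offset in free air"
    def __init__(s,x,y,z,yaw): s.p=np.array([x,y,z],float); s.yaw=yaw
    def zero(s): r.wait(.3); s.base=np.mean([s._f() for _ in range(3)],0); print("base",s.base.round(2))
    def _f(s): r.wait(.03); q=r.sense(); return np.r_[q["contact_force"],q["torque"]]
    def go(s,v=.03): r.servo_line(s.p.tolist(),[180,0,s.yaw],speed=v)
    def F(s): return s._f()-s.base
    def down(s,zend,step,fmax=8,gain=.0002,v=.03):
        "step down to zend, yielding sideways; stop when the push exceeds fmax"
        while s.p[2]>zend+1e-6:
            s.p[2]=max(zend,s.p[2]-step); s.go(v); f=s.F()
            l=np.hypot(*f[:2])
            if l>1.5: s.p[:2]+=np.clip(f[:2]*gain,-.0006,.0006)
            if f[2]>fmax or l>15: break
        q=r.sense(); print("z %.4f act %.4f F"%(s.p[2],q["tcp_pos"][2]),f.round(2),"xy",s.p[:2].round(4),"t",round(q["clock"],1)); return f
E
python3 - <<'E'
from f import *; from m import *
c=C(.4987,-.0207,.2875,180)
r.reach([*c.p[:2],.30],[180,0,180]); c.go(.05); c.zero(); print(r.sense()["joints"].round(1))
s=r.snapshot("side"); pickle.dump(s,open("side2.pkl","wb"))
P=[*c.p[:2],.102+.008]; u=px(s,[P])[0]; print("pred",u)
try: h,a=hole(s,u); print("hole",h,a,plane(s,[h],P[2]))
except Exception as e: print(e)
cv2.imwrite("pics/side2.png",cv2.resize(s["frame"][160:260,240:350],None,fx=6,fy=6,interpolation=2)[:,:,::-1])
E
```

```text
base [ 0.25  0.48 -0.93  0.03 -0.09 -0.03]
[ -6.3 -10.   97.2  -0.   92.8 -96.3]
pred [287.83269071 197.34618392]
hole [287.65393593 196.77657473] 21.48611111111111 [[ 0.5007191  -0.02279101  0.11      ]]
```

View pics/side2.png

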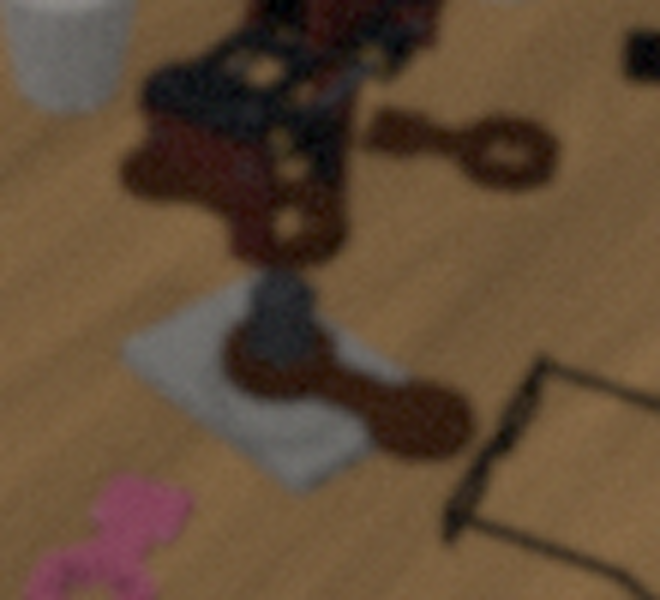

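Side crop: the collar hole at (290,218) lies above the stem (axis about (282,300), leaning to about 287 at that height), so it is aligned. Descending with light touch.

Run:
```python
from f import *
c=C(.4987,-.0207,.2875,180); c.zero()
for z in (.2665,.2595,.2535,.2505): 
    f=c.down(z,.002,fmax=6)
    if f[2]>6 or np.hypot(*f[:2])>6: break
```

```text
base [ 0.13 -0.35 -1.22  0.05 -0.11  0.  ]
z 0.2665 act 0.2665 F [-0.19  0.    0.65  0.04  0.03  0.03] xy [ 0.4988 -0.0204] t 12.2
z 0.2595 act 0.2595 F [ 0.08 -1.12  0.78 -0.01 -0.06 -0.03] xy [ 0.4988 -0.0204] t 13.4
z 0.2535 act 0.2534 F [-0.07 -0.49  0.73  0.03  0.05 -0.08] xy [ 0.4988 -0.0204] t 14.2
z 0.2505 act 0.2505 F [-0.72  0.04 -0.13  0.03 -0.   -0.01] xy [ 0.4988 -0.0204] t 14.8
```

Run:
```python
from f import *
c=C(.4988,-.0204,.2505,180); c.zero()
f=c.down(.2470,.0005,fmax=6)
```

```text
base [ 0.25  0.24 -1.36  0.07 -0.06 -0.01]
z 0.2470 act 0.2470 F [-0.2   0.03  0.92 -0.   -0.04  0.01] xy [ 0.4988 -0.0204] t 17.2
```

Run:
```python
from f import *
c=C(.4988,-.0204,.2470,180); c.zero()
f=c.down(.2185,.0025,fmax=7)
if f[2]<7: f=c.down(.2140,.0005,fmax=7)
```

```text
base [ 0.18 -0.47 -1.48  0.08 -0.11  0.01]
z 0.2185 act 0.2185 F [ 0.84  0.42 -0.66 -0.05 -0.16 -0.  ] xy [ 0.4987 -0.0201] t 21.0
z 0.2140 act 0.2154 F [-1.43  0.76  8.    0.04  0.23  0.  ] xy [ 0.4976 -0.0195] t 23.5
```

Run:
```python
from f import *; from m import *
q=r.sense()["tcp_pos"]; r.servo_line([q[0],q[1],.2153],speed=.03)
r.let_go(); r.wait(.1); r.servo_line([q[0],q[1],.31],speed=.15)
p=[.505,-.275]
r.reach([*p,.30],[180,0,17.5]); print(r.sense()["joints"].round(1),r.sense()["clock"])
s=r.snapshot("side"); t=r.snapshot("top"); pickle.dump((s,t),open("3.pkl","wb"))
a=cv2.resize(s["frame"][190:250,250:330],None,fx=5,fy=5,interpolation=2); b=cv2.resize(t["frame"][180:260,260:325],None,fx=5,fy=5,interpolation=2)
im=np.zeros((400,725,3),np.uint8); im[:300,:400]=a; im[:,400:]=b; cv2.imwrite("pics/3.png",im[:,:,::-1])
```

```text
[-31.9   1.6  84.9   0.   93.5  40.5] 27.3583
```

View pics/3.png

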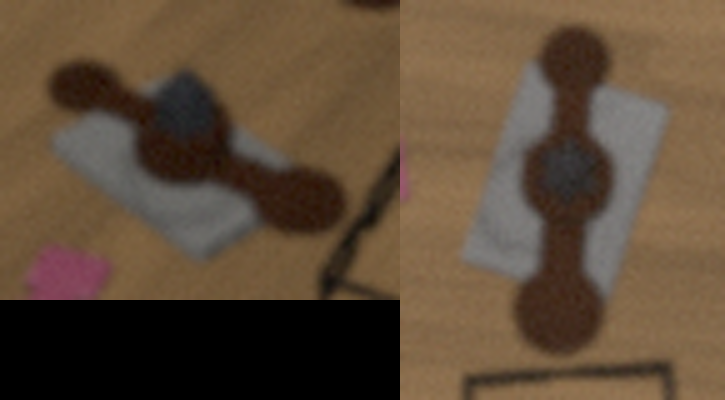

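The round shelf sits on the bottom shelf: round end at top-crop (575,60), opposite the bottom tab end (560,315). Next the square shelf.

Run:
```python
from f import *; from m import *
p=[.5047,-.2745]
r.servo_line([*p,.1855],[180,0,17.5],speed=.12); r.wait(.2); r.grab(25); r.wait(.3); s=r.sense()
print(s["opening"],s["gripper_force"],s["tcp_pos"],s["contact_force"])
r.servo_line([*p,.31],speed=.15)
c=C(.4988,-.0203,.2875,180)
r.reach([*c.p[:2],.31],[180,0,180]); c.go(.05); c.zero(); q=r.sense(); print(q["joints"].round(1),q["opening"],q["orientation"],q["clock"])
s=r.snapshot("side"); pickle.dump(s,open("side4.pkl","wb"))
P=[*c.p[:2],.110]
try: h,a=hole(s,px(s,[P])[0]); print("hole",h,a,plane(s,[h],P[2]))
except Exception as e: print(e)
cv2.imwrite("pics/side4.png",cv2.resize(s["frame"][160:260,240:350],None,fx=6,fy=6,interpolation=2)[:,:,::-1])
```

```text
0.05763020590775643 24.99873787164688 [ 0.50469665 -0.27450088  0.18547408] [-0.76859671  0.73801621 -0.26982303]
base [ 0.13  0.22 -1.65  0.06 -0.16 -0.01]
[ -6.2 -10.   97.1  -0.   92.8 -96.2] 0.05799021614314896 [-1.79997014e+02  1.97539624e-02 -1.79998936e+02] 33.675
hole [287.96027761 197.08461311] 23.51388888888889 [[ 0.49911824 -0.02203664  0.11      ]]
```

View pics/side4.png

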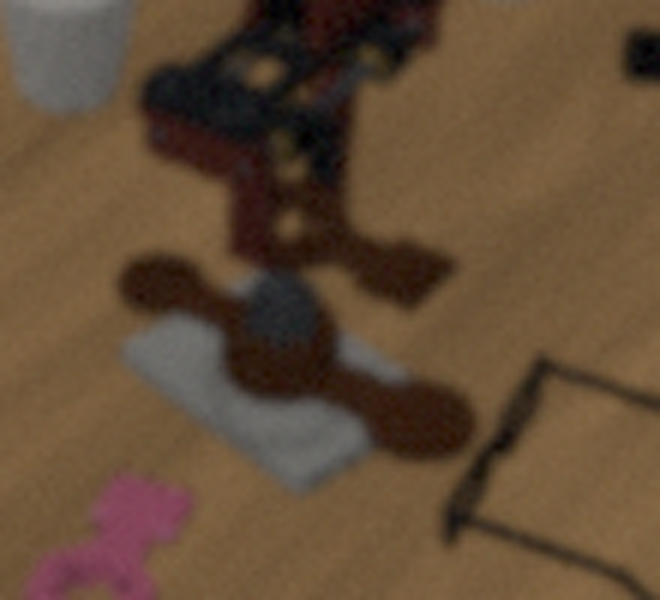

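The square shelf is held at crop (290,225), tab toward (405,270), above the stem, with nearly the same bore pixel as last time. Descending.

Run:
```python
from f import *
c=C(.4994,-.0204,.2875,180); c.zero()
f=c.down(.2515,.002,fmax=6)
if f[2]<6 and np.hypot(*f[:2])<8: f=c.down(.2465,.0007,fmax=6)
```

```text
base [-0.54 -0.3  -1.46  0.05 -0.19  0.02]
z 0.2515 act 0.2514 F [ 0.66 -0.45 -0.19 -0.01 -0.07 -0.03] xy [ 0.4997 -0.0202] t 39.2
z 0.2465 act 0.2465 F [ 1.17 -0.21  0.16 -0.05 -0.03 -0.  ] xy [ 0.5    -0.0202] t 41.5
```

Run:
```python
from f import *; from m import *
c=C(.5000,-.0202,.2465,180); c.zero()
f=c.down(.2345,.002,fmax=7)
if f[2]<7: f=c.down(.2295,.0006,fmax=7)
q=r.sense()["tcp_pos"]; print(q)
if .230<q[2]<.2325:
    r.servo_line([q[0],q[1],q[2]],speed=.03); r.let_go(); r.wait(.1); r.servo_line([q[0],q[1],.33],speed=.15)
    r.reach([.45,-.30,.40],[180,0,180])
    s=r.snapshot("side"); t=r.snapshot("top"); print(r.sense()["clock"])
    a=cv2.resize(s["frame"][190:250,250:330],None,fx=5,fy=5,interpolation=2); b=cv2.resize(t["frame"][180:260,260:325],None,fx=5,fy=5,interpolation=2)
    im=np.zeros((400,725,3),np.uint8); im[:300,:400]=a; im[:,400:]=b; cv2.imwrite("pics/5.png",im[:,:,::-1])
```

```text
base [ 0.41  0.57 -1.56  0.04 -0.21  0.  ]
z 0.2345 act 0.2344 F [ 0.75 -0.92 -0.97  0.03 -0.2  -0.01] xy [ 0.5    -0.0202] t 43.6
z 0.2303 act 0.2314 F [-1.8   0.5   9.16  0.09  0.33  0.01] xy [ 0.4992 -0.0202] t 45.6
[ 0.49978427 -0.02021649  0.23140659]
48.6167
```

View pics/5.png

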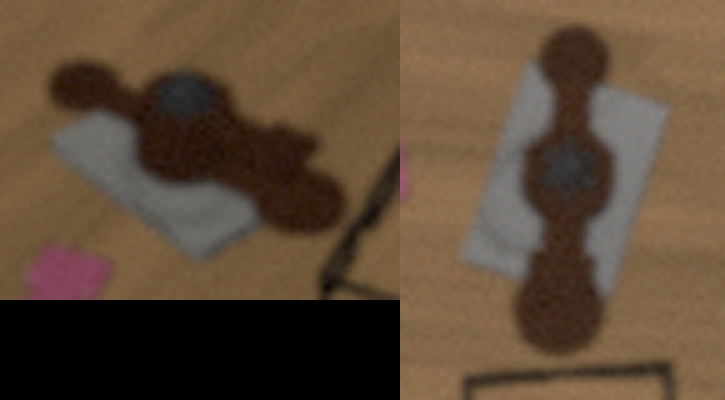

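Both shelves are seated: the square end lies over the bottom tab at (562,280) and the round end is opposite at (575,60). TCP heights at contact were .2154 and .2314, which give undersides of 30 and 46 mm.

```bash
python3 -c "
from station import r
print(r.hand_in())"
```

```text
the job is handed in; nothing more can be done
None
```

The job is handed in, with no verdict returned: both shelves look fully home on the stem (undersides at about 30 and 46 mm, tabs opposite), stem contact peaked at about 9 N in the readings, and the arm is clear.

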